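Set the bag sealer's timer dial and start it

TASK

Set the bag sealer for thick bags: with a fingertip against its knurled timer dial, turn the dial until it clicks in at the mark with three dots, then press the start button beside it fully down and let it come up again. Do not pinch the dial between the fingers, leave the dial clicked in at three dots, do not push hard on the sealer, and leave the other things on the bench where they are.

Things in the scene. Friction and masses are not known exactly. Their poses are not given: they have to be found in the camera images.
- sealer: White bench-top bag sealer, fixed. Origin at bench height under the dial's axis, z up. Body x = -60 to 60 mm, y = -400 to 140 mm. Flat metal deck on top, 66 mm above the bench, y = -66 to 134 mm: dial at x = y = 0, start button at x = 0, y = 98 mm. Towards -y the fixed sealing arm, not to be used: black cross handle at y = -109 mm, 100 mm long in x, top 150 mm above the bench.
- dial (a joint): Timer dial angle, rad, growing clockwise from above; stops at -1.05, 1.05. Clicks in at -0.9 (one dot), -0.3 (two), 0.3 (three, wanted), 0.9 (four); starts at one or two dots. At 0 the pointer looks to the sealer's -x. Let go within 0.25 rad of a click it draws itself in. Resists with at most 0.05 N m (1.7 N at the rim); a fingertip pressed 5 to 10 N on its side or top turns it.
- dial_top (a point): Centre of the dial's flat top, on its vertical axis, 96 mm above the bench, z up. The dial is a black knurled cylinder 60 mm in diameter, its side from 70 to 96 mm above the bench; a flat white rose 74 mm in diameter, 3 mm thick, lies on the deck under it. The axes turn with the dial: the pointer looks along -x.
- dial_mark (a point): The outer end of the white pointer line on the dial's top, 26 mm from the dial's axis. The dots it points at are on the deck 47 mm from the axis, in groups of one, two, three and four, clockwise from above in this order.
- start_top (a point): Centre of the top of the start button, a white disc 26 mm in diameter standing 10 mm out of a round black housing (42 mm in diameter, 12 mm high) on the deck; 98 mm from the dial's axis along the sealer's +y, 88 mm above the bench when up; pressed straight down.
- start (a joint): Travel of the start button in m: 0 up, 0.006 fully down; its spring takes 5 N at full travel and brings it up again.
- tape: Bystander: upright-axis roll of clear tape, 96 mm in diameter, 48 mm high, hollow, loose, origin under its centre.
- carton: Bystander: small cardboard carton 70 x 100 x 55 mm (x, y, z), loose, origin under its centre.
- tub: Bystander: open white plastic tub, 80 mm in diameter, 55 mm high, loose, origin under its centre.

How it is judged:
On the way, in this order (a step that is already met when the one before it is completed fails the run):
1. the dial rests in the three-dot detent, with the start button up (value of joint dial between 0.2 and 0.42 rad and value of joint start below 0.002 m and contact force between each of the arm, the fingers and dial below 0.3 N), for 0.2 s.
2. the start button is pressed fully down (value of joint start above 0.005 m and value of joint dial between 0.2 and 0.42 rad), for 0.05 s.
At the end, for the whole second after the job is handed in: the dial is at rest in the three-dot detent (joint 0.20 to 0.42 rad), the start button was pressed after that and is up again (under 1 mm), and tape, carton and tub are within 20 mm of where they stood (value of joint dial between 0.2 and 0.42 rad and value of joint start below 0.001 m and distance of each of tape, carton, tub from where it was at the start of the episode below 0.02 m); the robot touches nothing.
It fails at once if the fingers straddle the dial as if to pinch it (horizontal distance between the grasp point and dial_top below 0.022 m and z of the grasp point in the frame of dial_top below 0.01 m).
It fails at once if the sealer, dial or button is pushed with more than 40 N (contact force between anything else and sealer above 40 N).
It fails at once if a bystander is pushed about or lifted (distance of any of tape, carton, tub from where it was at the start of the episode above 0.03 m).
It also fails if it takes over 54 s, if anything falls off the work surface, if the arm or the gripper's body presses on something with over 40 N, if the wrist force passes 120 N, or if a joint passes its speed limit or range.

ROBOT

A 6-joint arm with a two-finger parallel gripper is mounted at the origin on the work surface. World frame = base frame: x ahead of the robot, y to its left, z up, the work surface at z = 0. Lengths are in m, angles in rad, forces in N, time in s.
With the tool pointing down it reaches from about 0.3 to 0.875 m from the base axis. Payload 6.4 kg.
Tool frame: the origin (TCP) lies midway between the tips of the shut fingers; the grasp point (between the pads) lies 19 mm behind it; x points along the fingers, y is the direction in which the jaws open and shut, and the axes are right-handed (so a half turn about x gives the same grasp; the last joint's range is limited). The gripper opens to 85 mm and grips with 20 to 120 N. Pads are 22 mm wide; open, the fingers measure 114 mm over their backs; the gripper's body (76 mm by 85 mm) begins 54 mm behind the grasp point. The pads swing forward as they close: fully open they stand 13 mm farther back than shut.
Start: joints at [0.942, 0.181, 1.607, -0, 1.354, -0.206], TCP at [0.236, 0.524, 0.211] pointing down, gripper open.
Joint ranges: [-2.99, 2.99], [-0.89, 2.07], [0.3, 2.58], [-1.14, 4.28], [0, 2.63], [-3.12, 3.12]. Speed limits (rad/s): [2.57, 2.57, 3.01, 3.14, 3.14, 3.14].

INTERFACE

Orientations are given as a unit quaternion [w, x, y, z].
In Python, from bench import ctrl gives the robot as it stands.
- The arm moves only by the tool servo_tool, never from a script. Its argument "targets" is a list of rows, each a list of 7 numbers: the turn, a rotation vector about the tool's x, y, z in rad, then the shift along the tool's x, y, z in mm, then the opening, from -1 (shut) to 1 (fully open). A call has exactly 8 rows; each row is the pose to reach, as a shift and turn from the pose measured when the call began, along the tool's axes at that moment; what a row does not reach only later rows make up. A row lasts 1/8 s, in which the tool goes at most 62.5 mm and 10.7 degrees, less where a joint would pass 70% of its speed; a pose out of reach is approached as far as the arm can. A call with a gripper value outside its range is refused whole. The fingers move at their own pace and stop on an object; the grip force is fixed at half the most. Time passes only in rows, so rows that repeat a pose let the fingers close, or fill a call up. It gives the time, the measured TCP pose, the force and the opening at its end, in the units of the state.
- ctrl.get_obs(): the state, without advancing time (a new reading comes with each control period).
- ctrl.camera(name): name is "scene" or "top" or "wrist"; returns a dict with "pixels" (400x640x3 uint8, blue, green, red), "intrinsics" (3x3 intrinsics, pixels), "D" ([k1, k2, p1, p2, k3] as OpenCV has them; the pictures are not rectified), "R" (3x3) and "t" (3): a world point X has camera coordinates R X + t; the wrist camera has in their place "tool_from_camera" (4x4, takes a point from camera to tool coordinates, whose origin is the TCP and whose axes are the tool frame's). Camera axes: x right, y down, z forward; pixel columns grow to the right and rows downward; lengths in m; the calibration is good to about 2 mm. A picture is of the moment at which its call begins: read the wrist's pose just before it. There is no depth.
- ctrl.hand_in(): hands the job in, once; it reports no verdict.
The state is a dict: "time_s": time; "q": joint angles; "dq": joint speeds; "joint_efforts": joint torques, N m; "eef_pos": TCP position; "eef_rot": TCP orientation; "wrist_force": force on the tool from outside, world axes, zero at the start; "torque": the same for the moment, N m; "opening": opening from 0.0 (shut) to 1.0 (fully open).
Only numpy, scipy, OpenCV 4.12 (cv2) and the standard library are available. Lean on these libraries where they do the work, as an engineer would, in place of code of your own. Each camera call takes 0.05 s, during which the arm holds its last target.

## Working session

There is one attempt and no reset: what is moved stays moved. The work goes in short steps, Python scripts to look and compute and a tool call to move; the robot and the scene stay as the last step left them, time stands still between calls to the robot, and variables do not carry over. Pictures are saved under pics/ and viewed, and the job is handed in when it is done.

Besides the shell and the picture viewer there is one more tool, called after "Call:" in YAML: its name, and indented under it one key for each argument. servo_tool: Moves the arm, as the interface text tells. Its arguments: {"type":"object","properties":{"targets":{"type":"array","items":{"type":"array","items":{"type":"number"}}}},"required":["targets"]}

```bash
ls; mkdir -p pics; python3 - <<'E'
from bench import ctrl
import cv2,numpy as np,pickle
o=ctrl.get_obs();print(o)
d={}
for n in("scene","top","wrist"):
    c=ctrl.camera(n);d[n]=c;cv2.imwrite(f"pics/a_{n}.png",c["pixels"])
    print(n,{k:np.round(v,4).tolist() for k,v in c.items() if k!="pixels"})
pickle.dump((o,d),open("a.pkl","wb"))
E
```

```text
pics
{'time_s': 0.0, 'q': array([ 9.41693314e-01,  1.81552664e-01,  1.60802907e+00,  1.69589319e-05,
        1.35379249e+00, -2.06296618e-01]), 'dq': array([ 1.13939323e-03,  7.00209333e-04,  6.15615264e-04, -7.12753373e-04,
       -7.37851987e-05,  1.78980339e-03]), 'joint_efforts': array([ 3.71835713e-04, -4.44858992e+01, -3.51343775e+01, -3.01931814e-04,
        9.02968895e-03, -9.63832214e-07]), 'eef_pos': array([0.23555347, 0.52388404, 0.21006747]), 'eef_rot': array([ 0.69110336,  0.14780153,  0.6916251 , -0.14894823]), 'wrist_force': array([ 0.54822678, -0.33969097, -0.20793365]), 'torque': array([0.02676582, 0.02945837, 0.0386746 ]), 'opening': 0.9996034379633993}
scene {'intrinsics': [[451.6027, 0.0, 316.4655], [0.0, 451.6027, 203.483], [0.0, 0.0, 1.0]], 'D': [-0.0058, 0.0, 0.0, 0.0, 0.0], 'R': [[0.2903, 0.9568, -0.0154], [0.5918, -0.1922, -0.7829], [-0.752, 0.2181, -0.622]], 't': [-0.2633, -0.2363, 1.3216]}
top {'intrinsics': [[457.7581, 0.0, 327.4726], [0.0, 457.7581, 204.4825], [0.0, 0.0, 1.0]], 'D': [-0.0666, 0.0, 0.0, 0.0, 0.0], 'R': [[-0.009, -0.9998, -0.0187], [-0.9815, 0.0123, -0.1908], [0.191, 0.0166, -0.9814]], 't': [0.1038, 0.5416, 0.8651]}
wrist {'intrinsics': [[338.7266, 0.0, 317.4031], [0.0, 338.7266, 196.6948], [0.0, 0.0, 1.0]], 'D': [-0.06, 0.0, 0.0, 0.0, 0.0], 'tool_from_camera': [[0.0002, -0.2832, 0.9591, -0.1624], [1.0, -0.001, -0.0005, -0.0006], [0.0011, 0.9591, 0.2832, -0.0715], [0.0, 0.0, 0.0, 1.0]]}
```

View pics/a_scene.png

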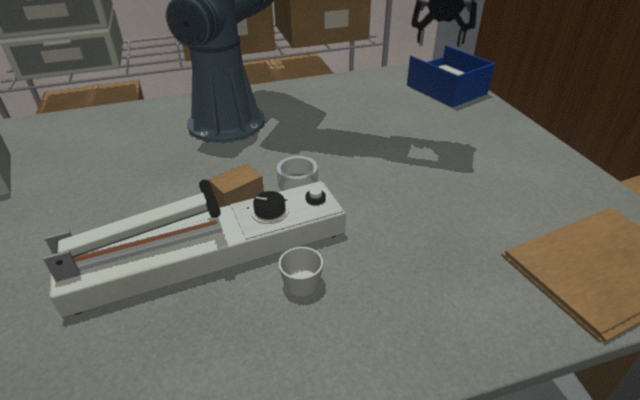

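View pics/a_top.png

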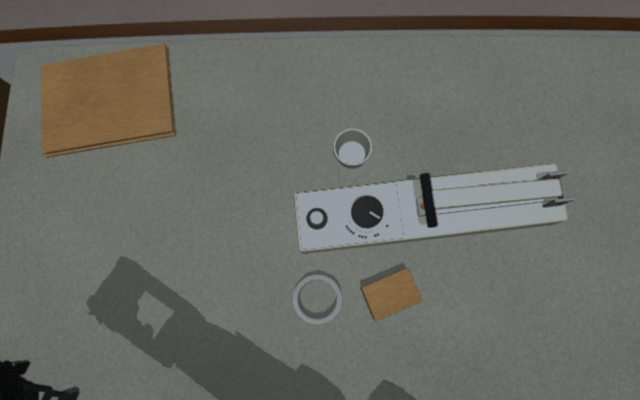

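View pics/a_wrist.png

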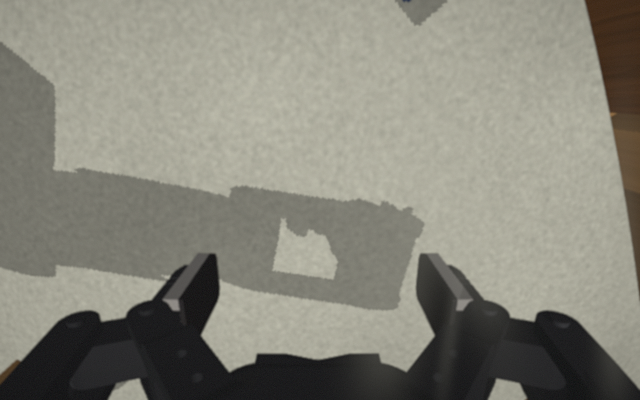

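The top view shows the dial at about (367,212), with its pointer going to lower right. The start button is at (317,218), the handle at (428,200), tape at (317,300), carton at (391,293) and tub at (352,148). Next I'll measure these and zoom in.

```bash
cat > h.py <<'E'
import numpy as np,cv2
def cast(c,px,z):
    p=cv2.undistortPoints(np.array([[px]],float),c["intrinsics"],c["D"])[0,0]
    R,t=np.array(c["R"]),np.array(c["t"]);o=-R.T@t;d=R.T@np.array([p[0],p[1],1])
    return o+d*(z-o[2])/d[2]
def proj(c,X):
    return cv2.projectPoints(np.array(X,float).reshape(-1,3),cv2.Rodrigues(np.array(c["R"]))[0],np.array(c["t"]),c["intrinsics"],c["D"])[0].reshape(-1,2)
E
python3 - <<'E'
import pickle,cv2,numpy as np
from h import *
o,d=pickle.load(open("a.pkl","rb"))
c=d["top"];im=c["pixels"]
crop=im[165:265,285:445];cv2.imwrite("pics/b.png",cv2.resize(crop,None,fx=5,fy=5,interpolation=cv2.INTER_CUBIC))
g=cv2.cvtColor(im,cv2.COLOR_BGR2GRAY)
m=(g<70).astype(np.uint8)
n,l,s,ce=cv2.connectedComponentsWithStats(m)
for i in range(1,n):
    if s[i,4]>20 and 280<ce[i][0]<460 and 160<ce[i][1]<260: 
        cn=cv2.findContours((l==i).astype(np.uint8),0,2)[0][0]
        print(s[i],ce[i],cv2.minEnclosingCircle(cn))
c=d["scene"];im=c["pixels"]
cv2.imwrite("pics/b2.png",cv2.resize(im[170:250,190:350],None,fx=5,fy=5,interpolation=cv2.INTER_CUBIC))
E
```

```text
[420 173  17  54 544] [427.80882353 199.69301471] ((428.5, 199.5), 27.064836502075195)
[352 196  31  32 744] [366.42204301 211.24462366] ((366.5671081542969, 211.4932861328125), 15.911808013916016)
[307 209  20  20 162] [316.68518519 219.27160494] ((316.48260498046875, 218.34347534179688), 10.054887771606445)
```

View pics/b.png

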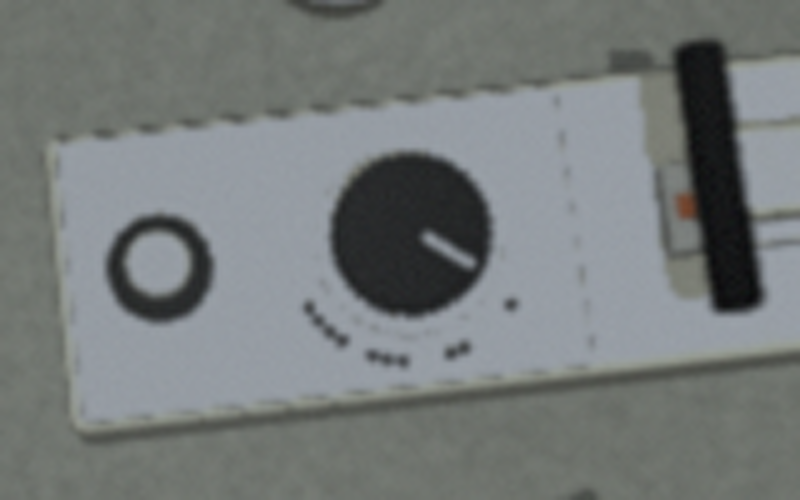

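View pics/b2.png

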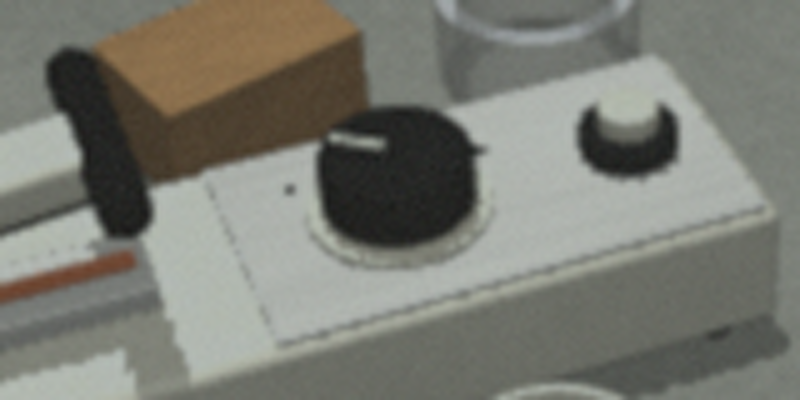

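```bash
python3 - <<'E'
import pickle,cv2,numpy as np
from h import *
o,d=pickle.load(open("a.pkl","rb"))
c=d["top"]
im=c["pixels"];g=cv2.cvtColor(im,cv2.COLOR_BGR2GRAY)
# white disc of the button inside ring
cut=(g[208:230,306:328]>110).astype(np.uint8)
n,l,s,ce=cv2.connectedComponentsWithStats(cut,connectivity=4)
print([(s[i],ce[i]+[306,208]) for i in range(1,n)])
D=cast(c,(366.5,211.5),.085);D96=cast(c,(366.5,211.5),.096)
B=cast(c,(285+159/5-.4,165+263/5-.4),.088);H=cast(c,(428,199.6),.15)
M=cast(c,(285+474/5-.4,165+266/5-.4),.096)
print("D",D,D96,"B",B,"H",H,"M",M)
yv=(B-D96)[:2];print("DB",np.hypot(*yv),"DH",np.hypot(*(H-D96)[:2]),"ang y",np.arctan2(yv[1],yv[0]),np.arctan2(*(D96-H)[:2][::-1]))
yaw=np.arctan2(yv[1],yv[0])-np.pi/2
u=(M-D96)[:2];print("M r",np.hypot(*u),"dial",-(np.arctan2(u[1],u[0])-(yaw+np.pi)))
# scene
s=d["scene"]
for nm,X in(("D",D96),("B",B),("M",M)): print(nm,(proj(s,X)[0]-[190,170])*5)
print(cast(s,(190+628/5,170+98/5),.088),"scene B")
for r in [(317,300,.048),(391,290,.055),(352,148,.055)]: print(cast(c,r[:2],r[2]))
E
```

```text
[(array([ 0,  0,  7,  8, 25], dtype=int32), array([307.68, 210.12])), (array([15,  0,  7,  8, 24], dtype=int32), array([325.29166667, 210.        ])), (array([  4,   3,  13,  13, 129], dtype=int32), array([316.13953488, 217.24806202])), (array([ 0, 13,  9,  9, 29], dtype=int32), array([308.13793103, 226.86206897])), (array([13, 13,  9,  9, 30], dtype=int32), array([324.86666667, 226.8       ]))]
D [0.52178927 0.02236171 0.085     ] [0.51983445 0.02312583 0.096     ] B [0.51133337 0.11888343 0.088     ] H [ 0.53050871 -0.08393049  0.15      ] M [ 0.50738897 -0.00103986  0.096     ]
DB 0.0961342072063377 DH 0.10758715133391282 ang y 1.6593413169612456 1.6701747482787068
M r 0.027182179586007497 dial 5.2765145547635015
D [395.95148353 146.02917422]
B [626.27279022 104.10775234]
M [328.47665733 139.14931838]
[0.50761529 0.12073127 0.088     ] scene B
[0.35470425 0.12015274 0.048     ]
[ 0.37236197 -0.02337184  0.055     ]
[0.65975813 0.04658759 0.055     ]
```

```bash
cat >> h.py <<'E'
from scipy.spatial.transform import Rotation as Ro
def Rt(o):
    q=o["eef_rot"];return Ro.from_quat([q[1],q[2],q[3],q[0]]).as_matrix()
DC=np.array([.520,.0225])
E
python3 - <<'E'
from bench import ctrl
from h import *
o=ctrl.get_obs();R=Rt(o);print(R.round(3))
t=np.array([.52,.045,.2]);print(R.T@(t-o["eef_pos"])*1000)
E
```

```text
[[-0.001  0.41   0.912]
 [-0.001  0.912 -0.41 ]
 [-1.    -0.001 -0.   ]]
[  10.59051069 -320.13476259  455.8733838 ]
```

Call:
servo_tool:
  targets:
    - [0,0,0,0,-36,50,-1]
    - [0,0,0,0,-72,100,-1]
    - [0,0,0,0,-107,150,-1]
    - [0,0,0,0,-143,200,-1]
    - [0,0,0,0,-178,250,-1]
    - [0,0,0,0,-214,300,-1]
    - [0,0,0,0,-248,350,-1]
    - [0,0,0,0,-284,400,-1]

```text
time_s: 1.15
eef_pos: [0.4846, 0.099, 0.2105]
eef_rot: [0.691, 0.148, 0.691, -0.149]
wrist_force: [0.4, 0.7, 0.8]
opening: 0.0
```

```bash
python3 - <<'E'
from bench import ctrl
from h import *
o=ctrl.get_obs();R=Rt(o);print(o["q"],o["eef_pos"],o["wrist_force"],o["opening"])
c=ctrl.camera("wrist");cv2.imwrite("pics/c.png",c["pixels"])
t=np.array([.508,.041,.12]);print(R.T@(t-o["eef_pos"])*1000)
T=np.array(c["tool_from_camera"]);Rc=R@T[:3,:3];p=R@T[:3,3]+o["eef_pos"]
c["R"]=Rc.T;c["t"]=-Rc.T@p
for X in([.52,.0225,.096],[.511,.1195,.088],[.498,.0005,.096]):print(proj(c,X))
E
```

```text
[-3.82082454e-02 -7.56272029e-04  1.80427095e+00 -9.57370280e-04
  1.33856232e+00 -1.18586944e+00] [0.48455384 0.09904682 0.21054912] [0.35737433 0.7265592  0.80685765] 3.120021353084967e-05
[ 90.58985322 -43.21525191  45.2130358 ]
[[257.0938505  253.68372166]]
[[351.94056886 200.04410443]]
[[224.02912212 242.32677005]]
```

View pics/c.png

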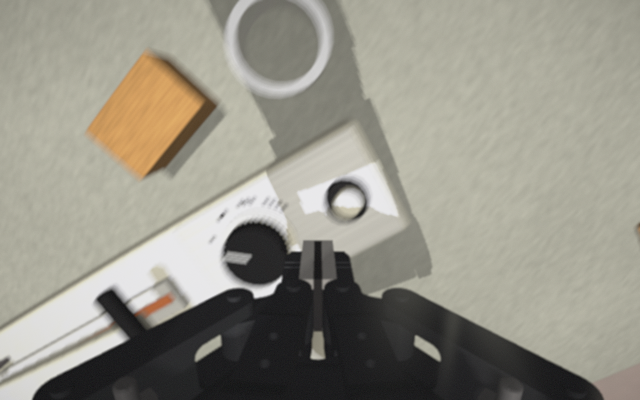

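Wrist view: the dial is at (256,252), where (257,254) was predicted, and the button is at (347,200). The pointer is at the single dot. Next I'll move to hover over the dial's rim area.

Call:
servo_tool:
  targets:
    - [0,0,0,20,-20,20,-1]
    - [0,0,0,50,-43,45,-1]
    - [0,0,0,80,-43,45,-1]
    - [0,0,0,98,-43,45,-1]
    - [0,0,0,104,-43,45,-1]
    - [0,0,0,104,-43,45,-1]
    - [0,0,0,104,-43,45,-1]
    - [0,0,0,104,-43,45,-1]

```text
time_s: 2.2
eef_pos: [0.5121, 0.0344, 0.108]
eef_rot: [0.693, 0.148, 0.689, -0.151]
wrist_force: [-0.9, 0.0, -0.4]
opening: -0.001
```

```bash
python3 - <<'E'
from bench import ctrl
from h import *
o=ctrl.get_obs();print(o["q"],o["eef_pos"],o["wrist_force"],np.hypot(*(o["eef_pos"][:2]-DC)))
for n in ("scene","wrist"):
    c=ctrl.camera(n);cv2.imwrite(f"pics/d_{n}.png",c["pixels"] if n=="wrist" else cv2.resize(c["pixels"][120:260,190:390],None,fx=4,fy=4,interpolation=cv2.INTER_CUBIC))
E
```

```text
[-0.16122921  0.16220154  1.85355043 -0.00550612  1.12130144 -1.30268328] [0.51206656 0.03436063 0.1080311 ] [-0.87425909  0.00713239 -0.36100567] 0.014269337212489967
```

View pics/d_scene.png

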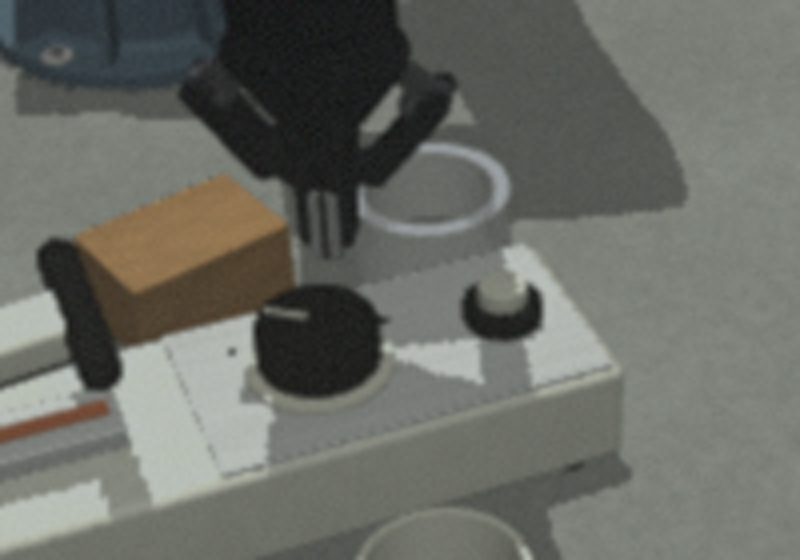

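View pics/d_wrist.png

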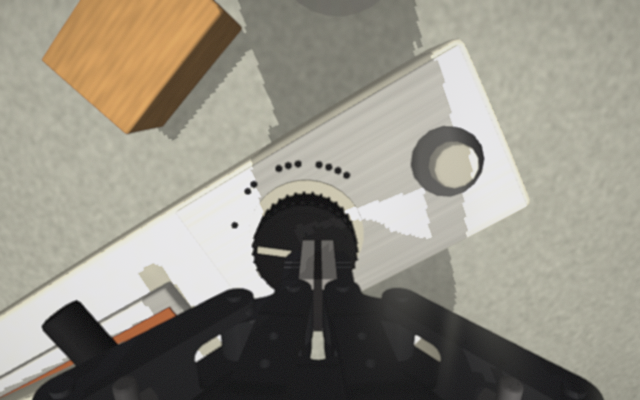

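```bash
python3 - <<'E'
from bench import ctrl
from h import *
o=ctrl.get_obs();R=Rt(o)
print(o["time_s"],o["eef_pos"],o["wrist_force"]);print(R.round(3))
s=ctrl.camera("scene")
for X in(o["eef_pos"],[.52,.0225,.096]):print((proj(s,X)[0]-[190,120])*4)
w=ctrl.camera("wrist");T=np.array(w["tool_from_camera"]);Rc=R@T[:3,:3];p=R@T[:3,3]+o["eef_pos"]
w["R"]=Rc.T;w["t"]=-Rc.T@p
print(proj(w,o["eef_pos"]),proj(w,[.52,.0225,.096]),proj(w,[.511,.1195,.088]))
print("from wrist D",cast(w,(305,238),.096),"B",cast(w,(453,166),.088))
E
```

```text
2.3 [0.51182526 0.03433004 0.1077486 ] [-0.12970995  0.49194413  0.55388792]
[[ 0.003  0.414  0.91 ]
 [-0.005  0.91  -0.414]
 [-1.    -0.004  0.005]]
[333.92398707 283.71337509]
[315.56906929 317.26833557]
[[318.78951452 240.11921153]] [[305.70655391 251.6620259 ]] [[459.09257649 164.67659497]]
from wrist D [0.51225546 0.02569979 0.096     ] B [0.51030738 0.11615489 0.088     ]
```

```bash
python3 - <<'E'
from bench import ctrl
from h import *
o=ctrl.get_obs();R=Rt(o);print(o["eef_pos"])
s=ctrl.camera("scene");im=s["pixels"].copy()
a=cv2.resize(im[140:240,220:360],None,fx=5,fy=5,interpolation=cv2.INTER_CUBIC)
e=o["eef_pos"]
for X,col in((e,(0,0,255)),(e-R[:,0]*.0+R[:,2]*.011,(0,255,255)),(e-R[:,2]*.011,(255,255,0)),(np.array([.52,.0225,.096]),(0,255,0))):
    p=(proj(s,X)[0]-[220,140])*5;cv2.circle(a,tuple(int(v) for v in p),3,col,-1)
th=np.linspace(0,6.28,60)
cc=np.stack([.52+.03*np.cos(th),.0225+.03*np.sin(th),.096+0*th],1)
for p in (proj(s,cc)-[220,140])*5: cv2.circle(a,tuple(int(v) for v in p),1,(0,255,0),-1)
cv2.imwrite("pics/e_s.png",a)
w=ctrl.camera("wrist");T=np.array(w["tool_from_camera"]);Rc=R@T[:3,:3];p=R@T[:3,3]+e
w["R"]=Rc.T;w["t"]=-Rc.T@p
b=cv2.resize(w["pixels"][150:310,200:400],None,fx=4,fy=4)
for p in (proj(w,cc)-[200,150])*4: cv2.circle(b,tuple(int(v) for v in p),1,(0,255,0),-1)
cv2.imwrite("pics/e_w.png",b[:600])
E
```

```text
[0.51164836 0.03432597 0.10749416]
```

View pics/e_s.png

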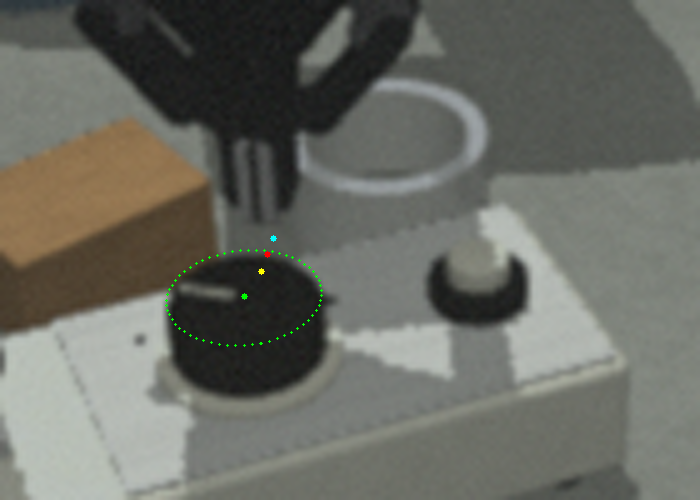

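View pics/e_w.png

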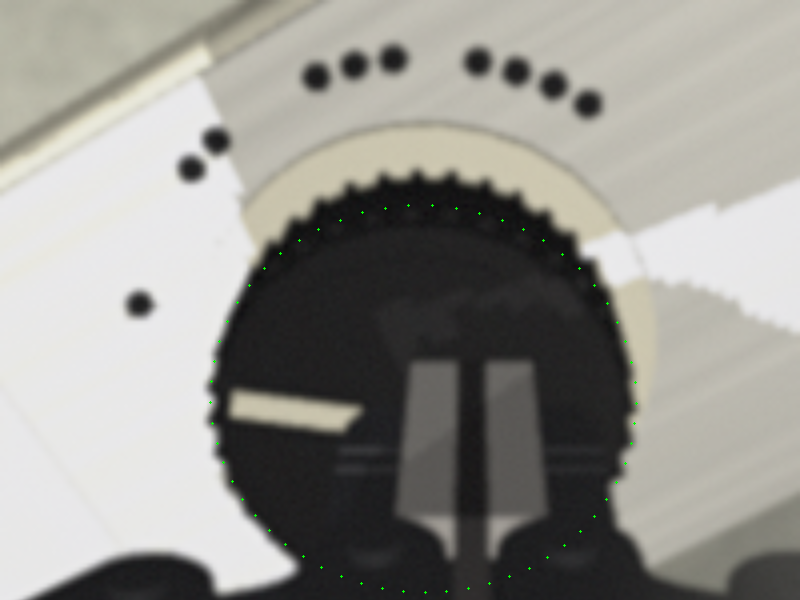

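The wrist view confirms the dial's position. The scene view suggests the visible fingertips end about 20 mm short of the TCP. I'll keep 26–27 mm from the axis, outside the pinch zone either way, and find contact by force.

Call:
servo_tool:
  targets:
    - [0,0,0,0,4,-5,-1]
    - [0,0,0,0,7,-10,-1]
    - [0,0,0,4,7,-10,-1]
    - [0,0,0,8,7,-10,-1]
    - [0,0,0,10,7,-10,-1]
    - [0,0,0,12,7,-10,-1]
    - [0,0,0,13,7,-10,-1]
    - [0,0,0,13,7,-10,-1]

```text
time_s: 3.5
eef_pos: [0.5054, 0.0447, 0.0942]
eef_rot: [0.692, 0.148, 0.69, -0.152]
wrist_force: [-0.6, 0.2, -0.1]
opening: 0.003
```

```bash
python3 - <<'E'
from bench import ctrl
from h import *
o=ctrl.get_obs();R=Rt(o);print(o["time_s"],o["eef_pos"],o["wrist_force"],o["torque"],np.hypot(*(o["eef_pos"][:2]-DC)))
s=ctrl.camera("scene");im=s["pixels"].copy()
a=cv2.resize(im[140:240,220:360],None,fx=5,fy=5,interpolation=cv2.INTER_CUBIC)
cv2.imwrite("pics/f_s.png",a)
E
```

```text
3.5 [0.50536155 0.04470647 0.09415414] [-0.59167769  0.20692467 -0.07185244] [-0.02201771  0.0037327   0.01646158] 0.026597209696133453
```

View pics/f_s.png

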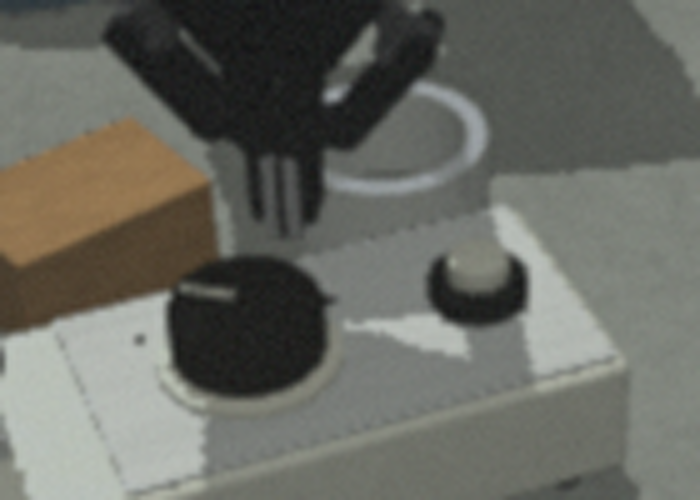

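Call:
servo_tool:
  targets:
    - [0,0,0,3,0,0,-1]
    - [0,0,0,5,0,0,-1]
    - [0,0,0,6,0,0,-1]
    - [0,0,0,7,0,0,-1]
    - [0,0,0,8,0,0,-1]
    - [0,0,0,9,0,0,-1]
    - [0,0,0,10,0,0,-1]
    - [0,0,0,10,0,0,-1]

```text
time_s: 4.55
eef_pos: [0.5054, 0.0446, 0.0841]
eef_rot: [0.692, 0.148, 0.69, -0.152]
wrist_force: [0.5, -1.2, -0.1]
opening: -0.001
```

```bash
python3 - <<'E'
from bench import ctrl
from h import *
o=ctrl.get_obs();R=Rt(o);print(o["time_s"],o["eef_pos"],o["wrist_force"],o["torque"],np.hypot(*(o["eef_pos"][:2]-DC)))
s=ctrl.camera("scene");im=s["pixels"].copy()
a=cv2.resize(im[140:240,220:360],None,fx=5,fy=5,interpolation=cv2.INTER_CUBIC)
cv2.imwrite("pics/g_s.png",a)
w=ctrl.camera("wrist");cv2.imwrite("pics/g_w.png",w["pixels"])
E
```

```text
4.55 [0.50535939 0.04464891 0.08414794] [ 0.52408447 -1.17926049 -0.1011411 ] [ 0.0027158   0.04630865 -0.02627376] 0.026550359326608427
```

View pics/g_s.png

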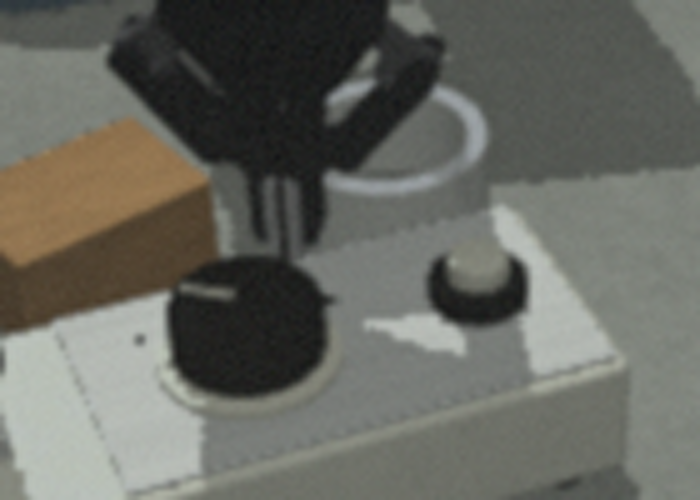

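View pics/g_w.png

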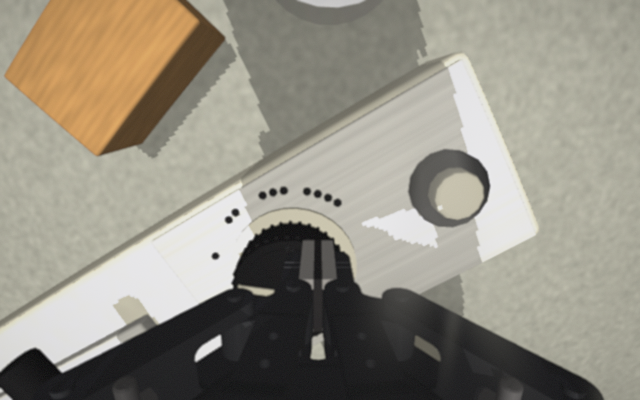

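Call:
servo_tool:
  targets:
    - [0,0,0,2,0,0,-1]
    - [0,0,0,4,0,0,-1]
    - [0,0,0,5,0,0,-1]
    - [0,0,0,6,0,0,-1]
    - [0,0,0,7,0,0,-1]
    - [0,0,0,8,0,0,-1]
    - [0,0,0,8,0,0,-1]
    - [0,0,0,8,0,0,-1]

```text
time_s: 5.65
eef_pos: [0.5054, 0.0446, 0.0763]
eef_rot: [0.692, 0.148, 0.69, -0.152]
wrist_force: [-0.6, 0.1, -0.3]
opening: 0.001
```

```bash
python3 - <<'E'
from bench import ctrl
from h import *
o=ctrl.get_obs();R=Rt(o);print(o["time_s"],o["eef_pos"],o["wrist_force"],o["torque"],np.hypot(*(o["eef_pos"][:2]-DC)))
s=ctrl.camera("scene");im=s["pixels"].copy()
a=cv2.resize(im[140:240,220:360],None,fx=5,fy=5,interpolation=cv2.INTER_CUBIC)
for z in (0,.01,.02,.03):
  p=(proj(s,o["eef_pos"]+[0,0,z])[0]-[220,140])*5;cv2.circle(a,tuple(int(v) for v in p),2,(0,0,255),-1)
cv2.imwrite("pics/h_s.png",a)
t=ctrl.camera("top")
a=cv2.resize(t["pixels"][150:270,290:440],None,fx=5,fy=5,interpolation=cv2.INTER_CUBIC)
p=(proj(t,o["eef_pos"])[0]-[290,150])*5;cv2.circle(a,tuple(int(v) for v in p),2,(0,0,255),-1)
cv2.imwrite("pics/h_t.png",a)
E
```

```text
5.65 [0.50544989 0.04461065 0.07627288] [-0.64818921  0.06360646 -0.30456991] [-0.0212782  -0.01751145 -0.02978175] 0.026468594541641015
```

View pics/h_s.png

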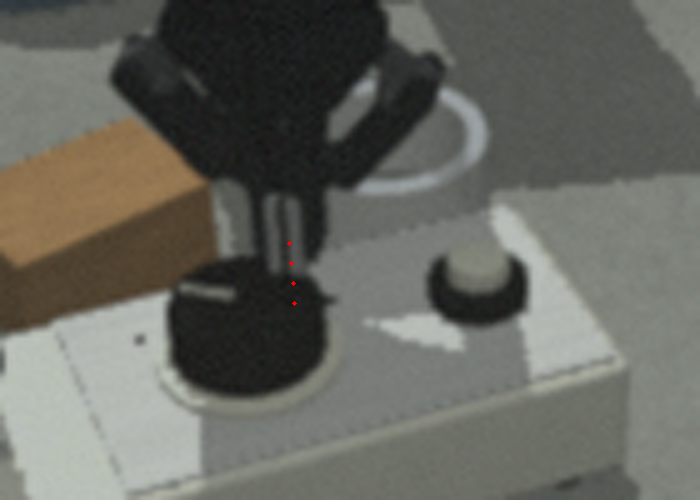

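View pics/h_t.png

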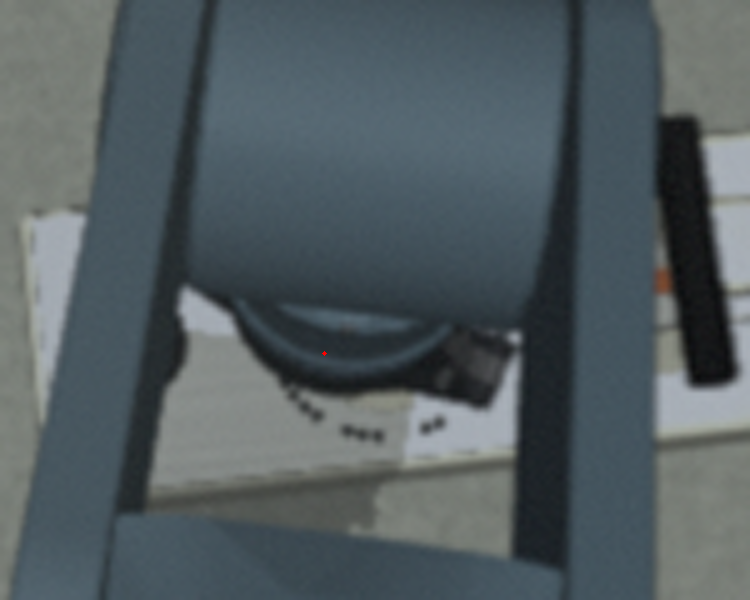

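Call:
servo_tool:
  targets:
    - [0,0,0,1,0,0,-1]
    - [0,0,0,2,0,0,-1]
    - [0,0,0,3,0,0,-1]
    - [0,0,0,3.5,0,0,-1]
    - [0,0,0,4,0,0,-1]
    - [0,0,0,4.5,0,0,-1]
    - [0,0,0,5,0,0,-1]
    - [0,0,0,5,0,0,-1]

```text
time_s: 6.75
eef_pos: [0.5079, 0.0454, 0.0752]
eef_rot: [0.694, 0.149, 0.688, -0.151]
wrist_force: [-7.5, 5.6, 26.3]
opening: 0.002
```

```bash
cat > arc.py <<'E'
from bench import ctrl
from h import *
import sys
r=float(sys.argv[1]);tot=float(sys.argv[2])
o=ctrl.get_obs();R=Rt(o);print(o["eef_pos"],o["wrist_force"]);print(R.round(3))
off=o["eef_pos"][:2]-DC;a0=np.arctan2(off[1],off[0]);print("r",np.hypot(*off),"ang",a0)
for i in range(0,8):
    th=tot*i/7;a=a0-th
    p=np.array([*(DC+r*np.array([np.cos(a),np.sin(a)])),o["eef_pos"][2]])
    print(round(th,3),(R.T@(p-o["eef_pos"])*1000).round(1))
E
python3 arc.py .0265 1.23
```

```text
[0.50789761 0.0453948  0.07518483] [-7.454957    5.59150895 26.32745188]
[[ 0.007  0.414  0.91 ]
 [-0.004  0.91  -0.414]
 [-1.    -0.001  0.008]]
r 0.025896709546699162 ang 2.0570681375990363
0.0 [-0.   0.4 -0.5]
0.176 [0.  3.8 2.7]
0.351 [0.  6.6 6.4]
0.527 [ 0.1  8.7 10.5]
0.703 [ 0.1 10.1 15. ]
0.879 [ 0.2 10.7 19.6]
1.054 [ 0.2 10.4 24.2]
1.23 [ 0.2  9.4 28.7]
```

Call:
servo_tool:
  targets:
    - [0,0,0,1.7,0.4,-0.5,-1]
    - [0.176,0,0,1.7,3.8,2.7,-1]
    - [0.352,0,0,1.7,6.6,6.4,-1]
    - [0.528,0,0,1.8,8.7,10.5,-1]
    - [0.704,0,0,1.8,10.1,15,-1]
    - [0.88,0,0,1.9,10.7,19.6,-1]
    - [1.055,0,0,1.9,10.4,24.2,-1]
    - [1.23,0,0,1.9,9.4,28.7,-1]

```text
time_s: 7.75
eef_pos: [0.5403, 0.042, 0.0756]
eef_rot: [0.481, 0.524, 0.472, -0.52]
wrist_force: [0.5, 0.3, 10.3]
opening: 0.003
```

```bash
python3 - <<'E'
from bench import ctrl
from h import *
o=ctrl.get_obs();print(o["q"],o["eef_pos"],o["wrist_force"],np.hypot(*(o["eef_pos"][:2]-DC)));print(Rt(o).round(3))
w=ctrl.camera("wrist");cv2.imwrite("pics/i_w.png",w["pixels"])
s=ctrl.camera("scene")["pixels"]
cv2.imwrite("pics/i_s.png",cv2.resize(s[140:240,220:360],None,fx=5,fy=5,interpolation=cv2.INTER_CUBIC))
E
```

```text
[-0.13971573  0.26408163  1.80665724 -0.00331316  1.05836629 -0.04606246] [0.54027274 0.04199044 0.07556247] [ 0.45716615  0.26507119 10.25987831] 0.0281222574468507
[[ 0.012  0.996 -0.092]
 [-0.005 -0.092 -0.996]
 [-1.     0.012  0.003]]
```

View pics/i_w.png

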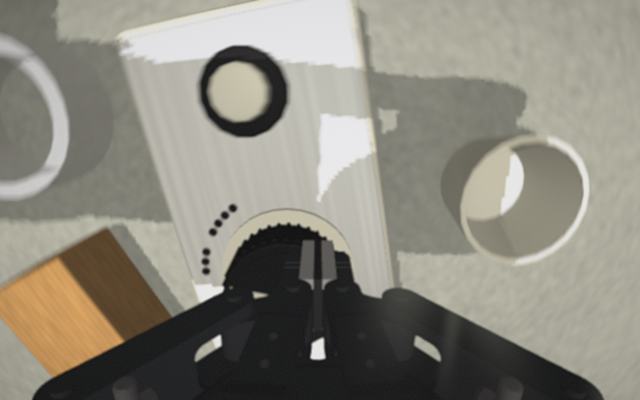

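View pics/i_s.png

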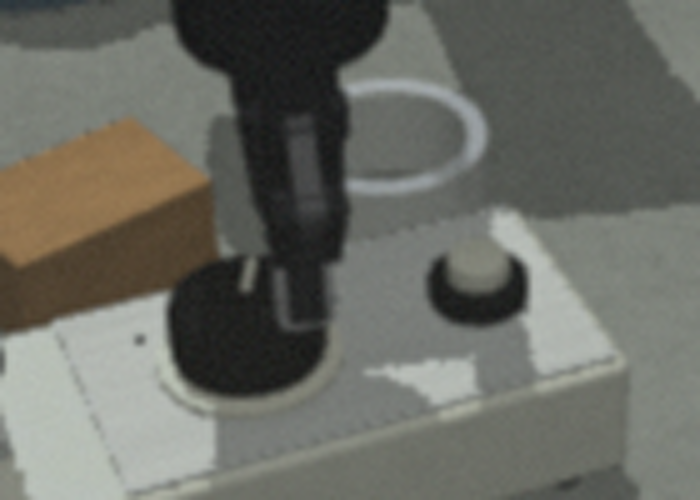

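The dial turned with the tip: the scene view shows the pointer at (248,275), facing the robot. Next I'll lift and move over the button, then check.

Call:
servo_tool:
  targets:
    - [0,0,0,-5,0,0,-1]
    - [0,0,0,-20,0,0,-1]
    - [0,0,0,-40,0,0,-1]
    - [0,0,0,-50,-15,-30,-1]
    - [0,0,0,-50,-36,-75,-1]
    - [0,0,0,-50,-36,-75,-1]
    - [0,0,0,-50,-36,-75,-1]
    - [0,0,0,-50,-36,-75,-1]

```text
time_s: 8.85
eef_pos: [0.5112, 0.1191, 0.125]
eef_rot: [0.481, 0.524, 0.472, -0.52]
wrist_force: [0.9, -1.0, -0.1]
opening: 0.001
```

```bash
cat > look.py <<'E'
from bench import ctrl
from h import *
import sys
n=sys.argv[1]
o=ctrl.get_obs();R=Rt(o);e=o["eef_pos"];print(o["time_s"],o["q"].round(3),e,o["wrist_force"]);print(R.round(3))
w=ctrl.camera("wrist");T=np.array(w["tool_from_camera"]);Rc=R@T[:3,:3];p=R@T[:3,3]+e
w["R"]=Rc.T;w["t"]=-Rc.T@p
import pickle;pickle.dump((o,w),open(n+".pkl","wb"))
cv2.imwrite(f"pics/{n}_w.png",w["pixels"])
s=ctrl.camera("scene")["pixels"]
cv2.imwrite(f"pics/{n}_s.png",cv2.resize(s[140:240,220:360],None,fx=5,fy=5,interpolation=cv2.INTER_CUBIC))
t=ctrl.camera("top")["pixels"]
cv2.imwrite(f"pics/{n}_t.png",cv2.resize(t[150:270,290:440],None,fx=5,fy=5,interpolation=cv2.INTER_CUBIC))
E
python3 look.py j
```

```text
8.85 [ 0.006  0.158  1.819 -0.006  1.152  0.1  ] [0.51124052 0.11913054 0.12503844] [ 0.86132417 -0.96711138 -0.06420704]
[[ 0.013  0.996 -0.091]
 [-0.005 -0.091 -0.996]
 [-1.     0.013  0.004]]
```

View pics/j_w.png

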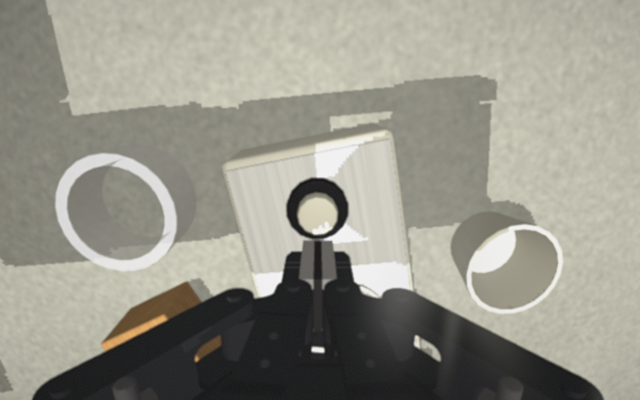

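View pics/j_s.png

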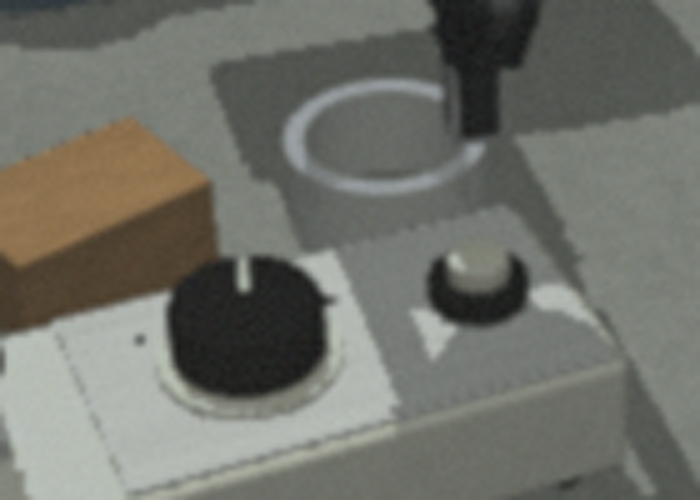

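View pics/j_t.png

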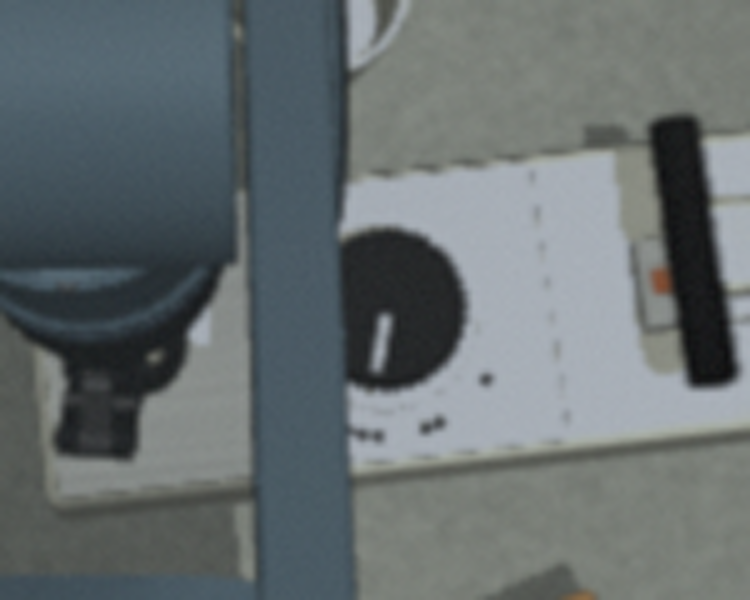

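```bash
python3 - <<'E'
import pickle
from h import *
o,d=pickle.load(open("a.pkl","rb"));c=d["top"]
yaw=1.665-np.pi/2
def f(a,b):
    A,B=[cast(c,(290+x/5-.4,150+y/5-.4),.096) for x,y in(a,b)];u=(B-A)[:2];a=-(np.arctan2(u[1],u[0])-(yaw+np.pi));print((a+np.pi)%(2*np.pi)-np.pi)
f((387,315),(378,372));f((384.5,309.5),(378,372))
o,w=pickle.load(open("j.pkl","rb"))
print(proj(w,[.511,.1195,.088]))
for px in((318,213),): print(cast(w,px,.088))
E
```

```text
0.2731640355197653
0.22092708621150559
[[315.90502313 214.91977507]]
[0.51241775 0.12063659 0.088     ]
```

Pointer angle is about 0.27 rad, in the three-dot detent, and the button is about 1 mm from under the tip. Next I'll press it.

Call:
servo_tool:
  targets:
    - [0,0,0,20,0,-1,-1]
    - [0,0,0,40,0,-1,-1]
    - [0,0,0,52,0,-1,-1]
    - [0,0,0,57,0,-1,-1]
    - [0,0,0,60,0,-1,-1]
    - [0,0,0,63,0,-1,-1]
    - [0,0,0,65,0,-1,-1]
    - [0,0,0,65.5,0,-1,-1]

```text
time_s: 10.0
eef_pos: [0.5124, 0.1198, 0.0615]
eef_rot: [0.481, 0.524, 0.472, -0.52]
wrist_force: [-9.8, -2.1, 22.0]
opening: -0.001
```

```bash
python3 look.py k
```

```text
10.0 [ 0.007  0.255  1.853 -0.006  1.021  0.102] [0.51238126 0.11980959 0.06146041] [-9.82978499 -2.06960075 21.95674601]
[[ 0.013  0.996 -0.091]
 [-0.005 -0.091 -0.996]
 [-1.     0.013  0.004]]
```

View pics/k_s.png

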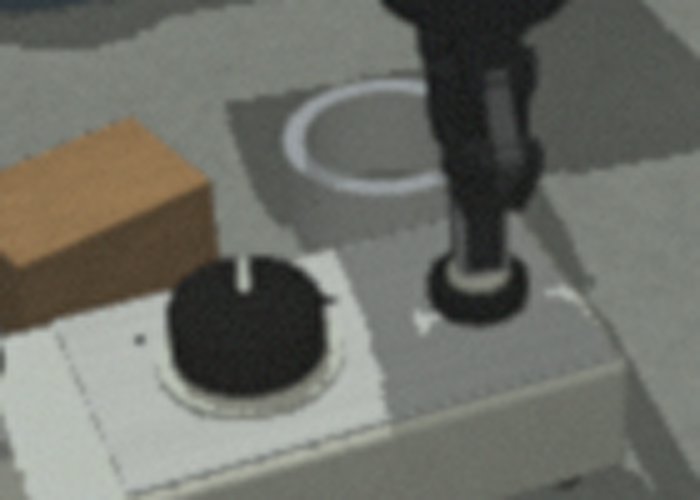

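The force is 22 N with the tip at about 81.5 mm, so the button is on its stop, and the dial is unchanged. Next I'll lift well clear.

Call:
servo_tool:
  targets:
    - [0,0,0,-5,0,0,-1]
    - [0,0,0,-20,0,0,-1]
    - [0,0,0,-50,0,0,-1]
    - [0,0,0,-100,0,-30,-1]
    - [0,0,0,-130,0,-90,-1]
    - [0,0,0,-130,0,-140,-1]
    - [0,0,0,-130,0,-140,-1]
    - [0,0,0,-130,0,-140,-1]

```text
time_s: 11.15
eef_pos: [0.5233, 0.2599, 0.191]
eef_rot: [0.481, 0.524, 0.472, -0.52]
wrist_force: [-0.3, -0.4, 0.2]
opening: -0.002
```

```bash
python3 look.py l; python3 - <<'E'
from bench import ctrl
import cv2
cv2.imwrite("pics/l_tf.png",ctrl.camera("top")["pixels"])
E
```

```text
11.15 [ 0.263  0.213  1.611 -0.009  1.307  0.356] [0.52326984 0.25989796 0.19099083] [-0.31983883 -0.3543854   0.17896478]
[[ 0.013  0.996 -0.09 ]
 [-0.006 -0.09  -0.996]
 [-1.     0.013  0.004]]
```

View pics/l_s.png

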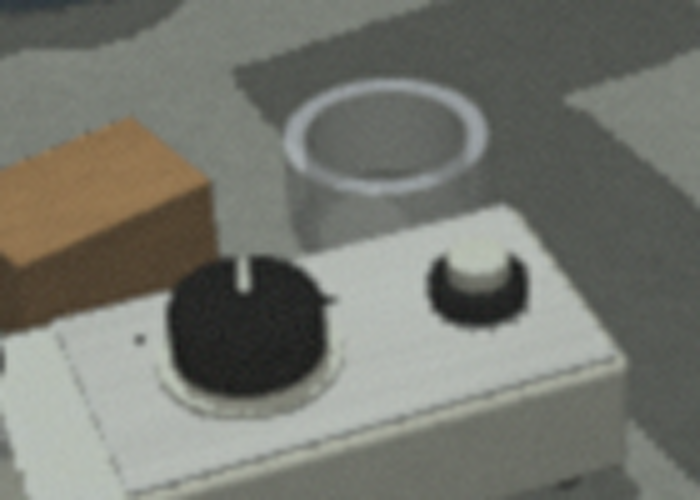

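View pics/l_tf.png

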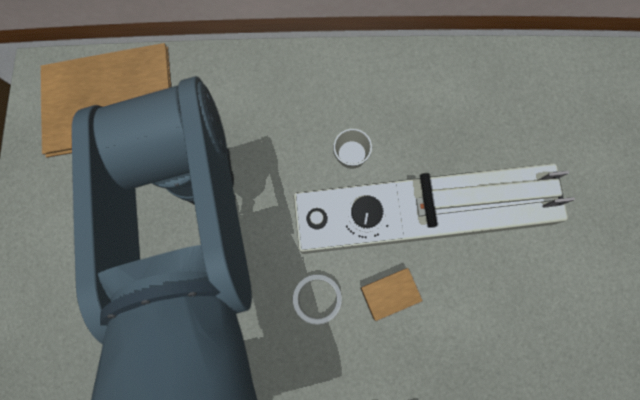

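The button is up, and the dial at (367,212) points at the three dots near (363,237). The tape, carton and tub are at their first pixel positions. Handing in.

```bash
python3 -c "
from bench import ctrl
print(ctrl.hand_in())"
```

```text
the job is handed in; nothing more can be done
None
```

I turned the dial from one dot to three dots, pressed the start button fully down, let it come up again, and handed the job in at about 11.3 s. No verdict was reported.

- **Dial:** I used the shut fingertips on the dial's top, 26–28 mm from its axis, so they never straddled it. After I lifted off, the top camera put the pointer at about 0.22–0.27 rad. The same method read about 0.1 rad low at the one-dot start, so it is clicked in at three dots.
- **Button:** At the bottom of the press the tip was at about 81.5 mm with 22 N upward, which is the button's stop. The last pictures show it up again.
- **Force:** The highest reading was about 28 N in total (26 N of it vertical), when the fingertip first touched the dial. Force was only read at the end of each move.
- **Bystanders and arm:** Tape, carton and tub look unmoved in the last top view, judged by eye. The arm ended clear of everything, reading under 0.6 N.
- **Disagreement:** The shut fingertips sat about 20 mm behind the stated TCP. The scene view showed this, and contact on the dial and button agreed with it, so I set the heights by contact.

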